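Sweep leftover parts off the optical table into the parts bay

TASK

Sweep the three leftover parts - the black ring, the brass collar and the red cap - across the optical table with your fingertips, through the open side of the three-sided parts bay, until each lies flat and wholly inside it. Only push them along the surface: do not pick up or tip any of them. Leave the mirror mount, the lens holder and the lens tube undisturbed.

Things in the scene. Friction and masses are not known exactly. Their poses are not given: they have to be found in the camera images.
- bay: Fixed three-sided bay: grey rails 20 mm thick, 22 mm high, round a blue floor level with the table (no step). Inside 120 mm along its x, 200 mm along its y. Origin: centre of the floor, table height. x points to the back rail (begins at x = +60 mm); the open side is the line x = -60 mm, facing world -y within 18 degrees; side rails begin at y = +-100 mm. Place and yaw vary.
- black_ring: Loose flat black plastic ring, to be swept: 40 mm outside diameter, 24 mm hole, 14 mm high, lying flat, about 30 g. Origin at the centre of its underside, z up.
- brass_collar: Loose brass collar, to be swept: 32 mm outside diameter, 13 mm hole, 16 mm high, lying flat, about 70 g. Origin at the centre of its underside, z up.
- red_cap: Loose solid red disc-shaped cap, to be swept: 36 mm diameter, 14 mm high, lying flat, about 40 g. Origin at the centre of its underside, z up.
- mirror_mount: Small mirror mount on a 44 mm diameter, 9 mm high steel foot: an upright dark plate with a round green mirror and two brass knobs, 49 mm high in all. A bystander that must stay where it is; loose, about 0.25 kg; its place varies. Origin at the centre of its underside, z up.
- lens_holder: Upright black round lens holder, 32 mm in diameter, on a 44 mm diameter steel foot, 50 mm high in all. A bystander that must stay where it is; loose, about 0.25 kg; its place varies. Origin at the centre of its underside, z up.
- lens_tube: Upright black lens tube with a yellow band and an amber lens on top, 40 mm diameter, 46 mm high. A bystander that must stay where it is; loose, about 0.25 kg; its place varies. Origin at the centre of its underside, z up.
Not all that is in view belongs to the job. There is more than one size of the black_ring; the one meant has the size given above. Of the things that look like the brass_collar, the smaller one is meant.

How it is judged:
By the outcome, as a careful person would: the job done as asked, in the order asked, and still so for the second after the job is handed in, with the robot touching nothing.
It also fails if it takes over 72 s, if anything falls off the work surface, if the arm or the gripper's body presses on something with over 40 N, if the wrist force passes 120 N, or if a joint passes its speed limit or range.

ROBOT

A 6-joint arm with a two-finger parallel gripper is mounted at the origin on the work surface. World frame = base frame: x ahead of the robot, y to its left, z up, the work surface at z = 0. Lengths are in mm, angles in rad, forces in N, time in s.
With the tool pointing down it reaches from about 350 to 775 mm from the base axis. Payload 7.3 kg.
Tool frame: the origin (TCP) lies at the very end of the fingers, on their centre line; the grasp point (between the pads) lies grip_point_offset behind it (grip_point_offset is the distance from the TCP to the grasp point, in mm); x points along the fingers, z is the direction in which the jaws open and shut, and the axes are right-handed (so a half turn about x gives the same grasp; the last joint's range is limited). The gripper opens to 92 mm and grips with 3 to 60 N. Pads are 19 mm wide; open, the fingers measure 130 mm over their backs; the gripper's body (75 mm by 190 mm) begins 47 mm behind the grasp point.
Start: joints at [1.157, 0.342, 1.524, -0, 1.275, -0.146], TCP at [138.905, 506.311, 226.741] pointing down, gripper open.
Joint ranges: [-2.53, 2.53], [-0.77, 2.02], [0.04, 2.7], [-1, 4.14], [0.28, 2.66], [-3.11, 3.11]. Speed limits (rad/s): [2.57, 2.57, 3.14, 3.14, 3.14, 3.14].

INTERFACE

Orientations are given as [roll, pitch, yaw] about the fixed x, y, z axes, in that order (R = Rz(yaw) Ry(pitch) Rx(roll)).
In Python, from plant import * gives the robot as it stands.
- The arm moves only by the tool send_rows, never from a script. Its argument "series" is text: rows parted by semicolons, each of 5 numbers parted by spaces: the gripper's target within -1 to 1 (fully open at 1, half-way at 0, shut at -1), then the shift along the tool's x, y, z in units of 30 mm (1.0 is 30 mm), then the turn about the tool's x in units of 5 degrees (1.0 is 5 degrees). A call has 1 to 8 rows; each row is the pose to reach, as a shift and turn from the pose commanded when the call began, along the tool's axes at that moment; what a row does not reach only later rows make up. A row lasts 1/8 s, in which the tool goes at most 62.5 mm and 10.7 degrees, less where a joint would pass 70% of its speed; a pose out of reach is approached as far as the arm can. A call with a gripper value outside its range is refused whole. The fingers move at their own pace and stop on an object; the grip force is fixed at half the most. Time passes only in rows, so rows that repeat a pose let the fingers close. It gives the time, the measured TCP pose, the force and the opening at its end, in the units of the state.
- get_obs(): the state, without advancing time (a new reading comes with each control period).
- capture(name): name is "scene" or "top" or "wrist"; returns a dict with "pixels" (384x512x3 uint8, red, green, blue), "mtx" (3x3 intrinsics, pixels), "R" (3x3) and "t" (3): a world point X has camera coordinates R X + t. Camera axes: x right, y down, z forward; pixel columns grow to the right and rows downward; lengths in mm; the calibration is good to about 2 mm. A picture is of the moment at which its call begins. There is no depth.
- close_job(): hands the job in, once; it reports no verdict.
Trained networks look in a picture, given as the dict that the camera call returned (one of the last four; its "shot" number tells which), for a name from the list of things; names that differ only in an ending like _2 or _b are one class to them, and where a whole thing is asked for, a point or a joint stands for the part that bears it (a point fixed in the world has none). Each returns a list of dicts, best first, with "score" (0 to 1); they miss things now and then, are a little off and sometimes report something else, mostly with a low value. They report only what shows in the picture. A call takes as long as a camera call. They do not tell look-alikes from the thing itself.
- cut_out(picture, thing): "pixels" (384x512 bool, what is visible of it).
- place_of(picture, thing): "point" ([x, y, z] in mm, in world coordinates, good to about 4 mm: a listed point, or the origin of a listed thing).
The state is a dict: "time": time; "joint_positions": joint angles; "dq": joint speeds; "tau": joint torques, N m; "tool_pos": TCP position; "tcp_rot": TCP orientation; "contact_force": force on the tool from outside, world axes, zero at the start; "moment": the same for the moment, N m; "grip_width": finger opening in mm.
Only numpy, scipy, OpenCV 4.12 (cv2) and the standard library are available. Lean on these libraries where they do the work, as an engineer would, in place of code of your own. Each camera call takes 0.05 s, during which the arm holds its last target.

## Working session

There is one attempt and no reset: what is moved stays moved. The work goes in short steps, Python scripts to look and compute and a tool call to move; the robot and the scene stay as the last step left them, time stands still between calls to the robot, and variables do not carry over. Pictures are saved under pics/ and viewed, and the job is handed in when it is done.

Besides the shell and the picture viewer there is one more tool, called after ">>>" in YAML: its name, and indented under it one key for each argument. send_rows: Moves the arm, as the interface text tells. Its arguments: {"type":"object","properties":{"series":{"type":"string"}},"required":["series"]}

```bash
ls; mkdir -p pics; cat > h.py <<'E'
from plant import *
import numpy as np, cv2
def save(c,n): cv2.imwrite('pics/'+n,cv2.cvtColor(c['pixels'],cv2.COLOR_RGB2BGR))
def proj(c,X):
    p=c['mtx']@(np.array(c['R'])@np.array(X,float)+np.array(c['t'])); return p[:2]/p[2]
def unproj(c,uv,z):
    R=np.array(c['R']);t=np.array(c['t']);d=R.T@np.linalg.inv(c['mtx'])@np.array([uv[0],uv[1],1.]);o=-R.T@t
    return o+d*(z-o[2])/d[2]
E
python3 - <<'E'
from h import *
o=get_obs();print(o)
for n in ['top','scene']:
    c=capture(n);save(c,n+'0.png')
    print(n,c['R'],c['t'],c['mtx'])
    for th in ['bay','black_ring','brass_collar','red_cap','mirror_mount','lens_holder','lens_tube']:
        for r in place_of(c,th)[:4]: print(th,np.round(r['point']),round(r['score'],2),np.round(proj(c,r['point'])))
E
```

```text
pics
{'time': 0.0, 'joint_positions': array([ 1.15700978e+00,  3.42723535e-01,  1.52498744e+00, -1.39182398e-05,
        1.27541415e+00, -1.45991685e-01]), 'dq': array([-0.00083131,  0.00161164,  0.00121177,  0.00214274,  0.00085003,
       -0.00024219]), 'tau': array([ 8.16277807e-04, -4.31248891e+01, -2.44215167e+01,  7.18762167e-02,
        5.58859447e-02, -1.38344622e-04]), 'tool_pos': array([138.73412616, 505.9237546 , 226.05486992]), 'tcp_rot': array([ 3.00428553,  1.56926379, -1.97589425]), 'contact_force': array([ 0.2606534 ,  0.74177637, -0.94235897]), 'moment': array([ 0.05332333, -0.01760296, -0.02065804]), 'grip_width': 91.93577934095703}
top [[-0.01231852 -0.9999123   0.00486185]
 [-0.9937726   0.01170408 -0.11081077]
 [ 0.11074415 -0.0061966  -0.99382963]] [-30.13073611 562.79189408 853.59632201] [[391.50140424   0.         257.09413745]
 [  0.         391.50140424 195.11757561]
 [  0.           0.           1.        ]]
bay [601. 245.  -0.] 0.79 [137. 182.]
black_ring [ 392. -123.    0.] 0.62 [296. 270.]
black_ring [ 472. -129.    0.] 0.57 [297. 235.]
black_ring [ 554.
[... 463 characters left out ...]
45 1012.72782273] [[417.80092619   0.         247.50321236]
 [  0.         417.80092619 196.60565508]
 [  0.           0.           1.        ]]
bay [601. 241.   1.] 0.97 [363. 296.]
black_ring [ 394. -124.   -0.] 0.71 [259. 118.]
black_ring [ 548. -162.    2.] 0.7 [198. 156.]
black_ring [601. 242.  -3.] 0.61 [363. 297.]
black_ring [ 473. -124.   -0.] 0.58 [236. 142.]
brass_collar [ 757. -113.    0.] 0.64 [144. 248.]
brass_collar [580. -41.   2.] 0.57 [237. 199.]
red_cap [ 650. -108.    2.] 0.6 [185. 206.]
mirror_mount [ 612. -307.   -3.] 0.85 [124. 143.]
lens_holder [744.  -5.   2.] 0.58 [195. 277.]
lens_holder [ 472. -122.    1.] 0.22 [237. 142.]
lens_tube [398. -23.  -0.] 0.69 [297. 142.]
```

```bash
python3 - <<'E'
import cv2
a=cv2.imread('pics/top0.png');b=cv2.imread('pics/scene0.png')
cv2.imwrite('pics/topz.png',cv2.resize(a[60:360,60:460],None,fx=2,fy=2,interpolation=cv2.INTER_CUBIC))
cv2.imwrite('pics/topz2.png',cv2.resize(a[95:295,225:385],None,fx=3,fy=3,interpolation=cv2.INTER_CUBIC)[:600])
E
```

```text
(no output)
```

View pics/topz.png

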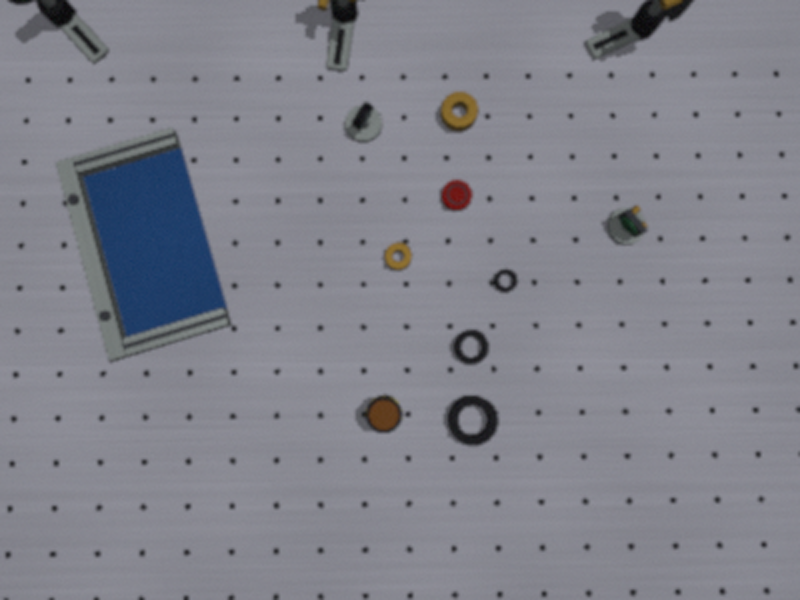

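View pics/topz2.png

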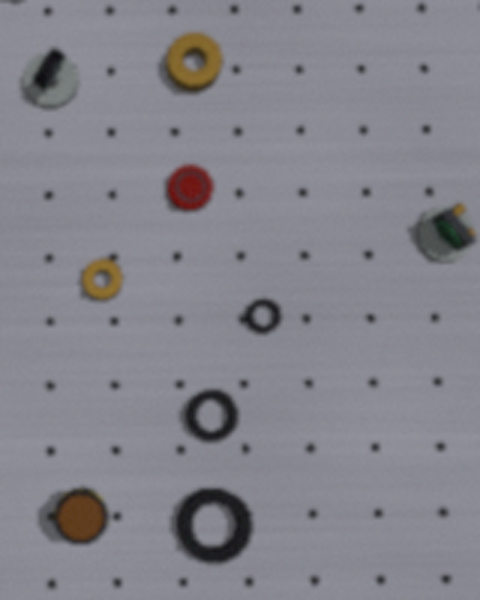

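View pics/scene0.png

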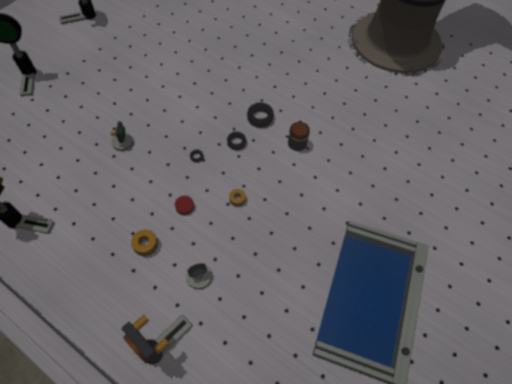

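The rings seen at zoom x3 are small (262,316), middle (211,415) and large (213,524). Their diameters are about 30, 41 and 57 mm, so the middle one is meant. Of the brass collars at (102,279), about 31 mm, and (193,62), about 45 mm, the smaller is meant. The x3 crop serves as the enlarged check, and I'll now measure the sizes and the bay properly.

```bash
cat >> h.py <<'E'
def bayfit(cs):
    # fit yaw/center from blue masks: render-free: use floor edge visible; returns per-camera minAreaRect corners on z=0
    for c in cs:
        p=c['pixels'].astype(int); m=((p[...,2]-p[...,0]>50)).astype(np.uint8)
        k=cv2.connectedComponentsWithStats(m); i=1+np.argmax(k[2][1:,4]); m=(k[1]==i).astype(np.uint8)
        ct=max(cv2.findContours(m,0,1)[0],key=len)[:,0,:]
        W=np.array([unproj(c,q,0)[:2] for q in ct],np.float32)
        r=cv2.minAreaRect(W); print('rect',r, np.round(cv2.boxPoints(r)).tolist())
def tophull(c,mask,z):
    ct=max(cv2.findContours(mask.astype(np.uint8),0,1)[0],key=len)[:,0,:]
    W=np.array([unproj(c,q,z)[:2] for q in ct],np.float32)
    return cv2.minAreaRect(W)
E
python3 - <<'E'
from h import *
import plant
print([n for n in dir(plant) if not n.startswith('_')], getattr(plant,'grip_point_offset',None))
from scipy.spatial.transform import Rotation as Ro
o=get_obs();print(np.round(Ro.from_euler('xyz',o['tcp_rot']).as_matrix(),3))
cs=[capture('top'),capture('scene')]
bayfit(cs)
for c in cs:
    print('cam',-np.array(c['R']).T@c['t'])
    p=cv2.GaussianBlur(c['pixels'],(3,3),0).astype(int);hsv=cv2.cvtColor(c['pixels'],cv2.COLOR_RGB2HSV).astype(int)
    for nm,pts,h in [('ring',[(393,-124),(472,-126),(552,-166)],7),('brass',[(580,-42),(758,-114)],8),('red',[(651,-111)],7)]:
        for q in pts:
            u=proj(c,[*q,h]).astype(int);
            if nm=='ring': m=(p.max(2)<75)
            elif nm=='brass': m=(p[...,0]-p[...,2]>45)&(p[...,1]-p[...,2]>20)
            else: m=(p[...,0]-p[...,1]>45)
            n,l,s,_=cv2.connectedComponentsWithStats(m.astype(np.uint8))
            w=l[u[1]-12:u[1]+12,u[0]-12:u[0]+12]; w=w[w>0]
            if len(w)==0: print(nm,q,'none');continue
            i=np.bincount(w).argmax()
            r=tophull(c,l==i,h); print(nm,q,u,np.round(r[0],1),np.round(r[1],1),s[i])
E
```

```text
['Unreachable', 'capture', 'close_job', 'cut_out', 'get_obs', 'grip_point_offset', 'place_of'] 18.8
[[ 0.    -0.964  0.265]
 [ 0.     0.265  0.964]
 [-1.    -0.     0.   ]]
rect ((604.7766723632812, 245.4720001220703), (195.35289001464844, 118.0718002319336), 16.471269607543945) [[494.0, 274.0], [528.0, 161.0], [715.0, 217.0], [682.0, 330.0]]
rect ((598.7711181640625, 244.800048828125), (189.78927612304688, 115.46603393554688), 16.59469223022461) [[491.0, 273.0], [524.0, 162.0], [706.0, 217.0], [673.0, 327.0]]
cam [464.38520468 -31.42566484 910.83921057]
ring (393, -124) [296 269] [ 393.8 -123.5] [54.7 51.6] [284 258  25  24 314]
ring (472, -126) [296 234] [ 475.9 -122.6] [35.5 37.5] [286 225  18  17 136]
ring (552, -166) [312 200] [ 552.7 -164.6] [24.8 24.2] [306 195  12  11  61]
brass (580, -42) [259 188] [582.8 -40.6] [25.6 25.8] [253 182  12  12  98]
brass (758, -114) [288 114] [ 756.8 -116.4] [40.7 41.3] [281 106  18  18 207]
red (651, -111) [288 158] [ 653.8 -110.2] [30.  32.1] [281 150  15  15 158]
cam [884.44641159 201.05538364 687.21073193]
ring (393, -124) [258 115] [ 388.7 -123.6] [68.9 55.3] [247 102  27  26 496]
ring (472, -126) [235 138] [ 474.  -121.1] [44.8 41.6] [227 131  20  20 264]
ring (552, -166) [194 154] [ 551.7 -162.3] [31.  25.9] [190 150  15  13 128]
brass (580, -42) [236 196] [577.5 -41.8] [26.  26.3] [230 190  15  13 133]
brass (758, -114) [141 246] [ 748.8 -118.8] [42.8 40.4] [132 230  24  23 356]
red (651, -111) [183 204] [ 649.4 -110.7] [30.2 29.7] [176 197  17  15 172]
```

```bash
cat >> h.py <<'E'
from scipy.spatial.transform import Rotation as Ro
def rows(targets,turn=None,hd=None):
    """world xyz targets -> tool units from current measured pose; hd = wanted heading of tool y (deg)"""
    o=get_obs();R=Ro.from_euler('xyz',o['tcp_rot']).as_matrix();p=np.array(o['tool_pos'])
    h=np.degrees(np.arctan2(R[1,1],R[0,1])); print('t',o['time'],'pos',np.round(p,1),'heading y',round(h,1),'xdir',np.round(R[:,0],3),'F',np.round(o['contact_force'],1),'w',round(o['grip_width'],1))
    if hd is not None: print('turn units',round((h-hd)/5,2))
    for T in targets: print(T,'->',np.round(R.T@(np.array(T,float)-p)/30,2))
E
python3 - <<'E'
from h import *
rows([(450,200,226),(480,0,150),(471,-169,80),(471,-169,5)],hd=86)
E
```

```text
t 0.9 pos [138.9 506.3 226.8] heading y 164.7 xdir [ 0.  0. -1.] F [-0.3  0.7  0. ] w 91.9
turn units 15.73
(450, 200, 226) -> [  0.02 -12.7   -7.1 ]
(480, 0, 150) -> [  2.56 -15.43 -13.27]
(471, -169, 80) -> [  4.89 -16.63 -18.78]
(471, -169, 5) -> [  7.39 -16.63 -18.78]
```

>>> send_rows:
  series: "-0.39 0 -4.2 -2.4 2; -0.39 0 -8.4 -4.8 4; -0.39 0 -12.7 -7.1 6; -0.39 1 -13.6 -9.2 8; -0.39 2 -14.5 -11.3 10; -0.39 2.6 -15.4 -13.3 12; -0.39 3.5 -15.9 -15 14; -0.39 4.2 -16.3 -16.8 15.7"

```text
time: 1.9
tool_pos: [411.2, 102.3, 164.6]
tcp_rot: [0.224, 1.569, 0.151]
contact_force: [0.6, 0.5, -0.1]
grip_width: 28.2
```

```bash
python3 - <<'E'
from h import *
rows([(471,-169,50),(471,-169,5)],hd=86)
E
```

```text
t 1.9 pos [411.2 102.3 164.6] heading y 85.9 xdir [ 0.002  0.    -1.   ] F [ 0.6  0.5 -0.1] w 28.2
turn units -0.03
(471, -169, 50) -> [ 3.82 -8.88  2.63]
(471, -169, 5) -> [ 5.32 -8.88  2.63]
```

>>> send_rows:
  series: "-0.39 0.4 -2 0.6 0; -0.39 1 -4 1.2 0; -0.39 1.8 -6 1.8 0; -0.39 2.6 -8 2.4 0; -0.39 3.8 -8.9 2.6 0; -0.39 3.8 -8.9 2.6 0; -0.39 3.8 -8.9 2.6 0"

```text
time: 2.78
tool_pos: [470.0, -166.9, 50.9]
tcp_rot: [2.149, 1.57, 2.081]
contact_force: [-0.3, 0.6, 0.6]
grip_width: 28.1
```

```bash
python3 - <<'E'
from h import *
rows([(471,-169,5)],hd=86)
c=capture('top');save(c,'t1.png')
im=cv2.imread('pics/t1.png')[130:330,220:380];cv2.imwrite('pics/t1z.png',cv2.resize(im,None,fx=3,fy=3,interpolation=cv2.INTER_CUBIC))
E
```

```text
t 2.775 pos [ 470.  -166.9   50.9] heading y 86.1 xdir [-0.     0.001 -1.   ] F [-0.3  0.6  0.6] w 28.1
turn units 0.03
(471, -169, 5) -> [ 1.53 -0.07  0.04]
```

View pics/t1z.png

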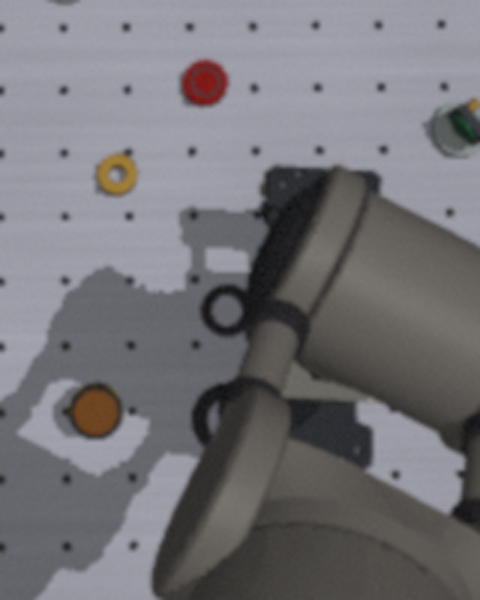

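>>> send_rows:
  series: "-0.39 0.8 0 0 0; -0.39 1.53 0 0 0; -0.39 1.53 0 0 0; -0.39 1.53 0.25 0.02 0; -0.39 1.53 0.5 0.05 0; -0.39 1.53 0.75 0.08 0"

```text
time: 3.58
tool_pos: [474.6, -144.5, 5.5]
tcp_rot: [-0.293, 1.569, -0.359]
contact_force: [0.8, -0.8, 0.2]
grip_width: 27.7
```

```bash
python3 - <<'E'
from h import *
rows([(472.3,-144,5),(582.3,99,5)],hd=86)
c=capture('wrist');save(c,'w1.png')
E
```

```text
t 3.575 pos [ 474.6 -144.5    5.5] heading y 86.2 xdir [ 0.001 -0.    -1.   ] F [ 0.8 -0.8  0.2] w 27.7
turn units 0.04
(472.3, -144, 5) -> [ 0.02  0.01 -0.08]
(582.3, 99, 5) -> [0.02 8.34 3.04]
```

View pics/w1.png

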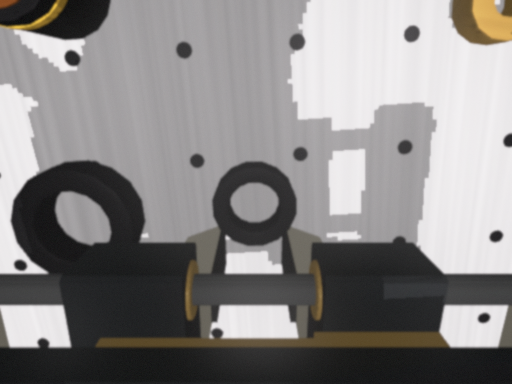

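The wrist view shows the middle ring at (255,203) between the two fingertips, and the big ring clear at (80,215). Pushing starts now.

>>> send_rows:
  series: "-0.39 0 0.3 0.05 0; -0.39 0 0.7 0.15 0; -0.39 0 1.2 0.33 0; -0.39 0 1.7 0.52 0; -0.39 0 2.2 0.72 0; -0.39 0 2.7 0.92 0; -0.39 0 3.2 1.12 0; -0.39 0 3.7 1.32 0"

```text
time: 4.62
tool_pos: [521.5, -36.0, 4.7]
tcp_rot: [1.391, 1.571, 1.324]
contact_force: [-0.8, -0.2, 1.4]
grip_width: 28.0
```

```bash
python3 - <<'E'
from h import *
rows([(582.3,99,5)],hd=86)
c=capture('wrist');save(c,'w2.png')
E
```

```text
t 4.625 pos [521.5 -36.    4.7] heading y 86.2 xdir [ 0.  0. -1.] F [-0.8 -0.2  1.4] w 28.0
turn units 0.03
(582.3, 99, 5) -> [-0.01  4.63  1.72]
```

View pics/w2.png

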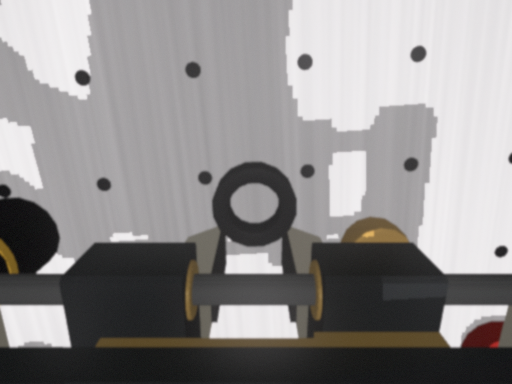

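>>> send_rows:
  series: "-0.39 0 0.5 -0.02 0; -0.39 0 1 0 0; -0.39 0 1.5 0.2 0; -0.39 0 2 0.42 0; -0.39 0 2.5 0.65 0; -0.39 0 3 0.88 0; -0.39 0 3.5 1.12 0; -0.39 0 4 1.37 0"

```text
time: 5.68
tool_pos: [570.6, 80.9, 4.7]
tcp_rot: [1.953, 1.571, 1.886]
contact_force: [1.0, -0.3, 0.2]
grip_width: 27.7
```

```bash
python3 - <<'E'
from h import *
e=np.array
rows([(582.3,99,5),(545.4-1.7,247.4-23.8,5)],hd=86)
c=capture('wrist');save(c,'w3.png')
E
```

```text
t 5.675 pos [570.6  80.9   4.7] heading y 86.2 xdir [-0.  0. -1.] F [ 1.  -0.3  0.2] w 27.7
turn units 0.03
(582.3, 99, 5) -> [-0.01  0.63  0.35]
(543.6999999999999, 223.6, 5) -> [-0.01  4.69 -1.21]
```

View pics/w3.png

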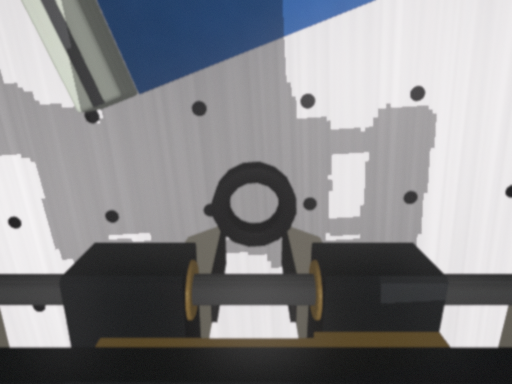

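```bash
python3 - <<'E'
from h import *
c=capture('wrist')
for uv in [(137,94),(280,40),(370,2)]: print(unproj(c,uv,0))
print('outer rail front bottom',unproj(c,(80,108),0))
print('ring',unproj(c,(255,203),14))
E
```

```text
[522.25147827 159.39605146   0.        ]
[588.74491637 177.92966151   0.        ]
[627.799436   190.38140476   0.        ]
outer rail front bottom [494.84297421 154.94364074   0.        ]
ring [573.06478715 107.84871929  14.        ]
```

>>> send_rows:
  series: "-0.39 0 0.5 0.02 0; -0.39 0 1 -0.02 0; -0.39 0 1.5 -0.08 0; -0.39 0 2 -0.18 0; -0.39 0 2.5 -0.35 0; -0.39 0 3 -0.54 0; -0.39 0 3.5 -0.73 0; -0.39 0 4 -0.92 0"

```text
time: 6.78
tool_pos: [550.2, 202.6, 4.8]
tcp_rot: [1.802, 1.571, 1.735]
contact_force: [0.2, -0.6, 0.0]
grip_width: 27.7
```

```bash
python3 - <<'E'
from h import *
rows([(543.4,227.8,5)],hd=86)
c=capture('wrist');save(c,'w4.png')
E
```

```text
t 6.775 pos [550.2 202.6   4.8] heading y 86.2 xdir [-0.  0. -1.] F [ 0.2 -0.6  0. ] w 27.7
turn units 0.03
(543.4, 227.8, 5) -> [-0.01  0.82 -0.28]
```

View pics/w4.png

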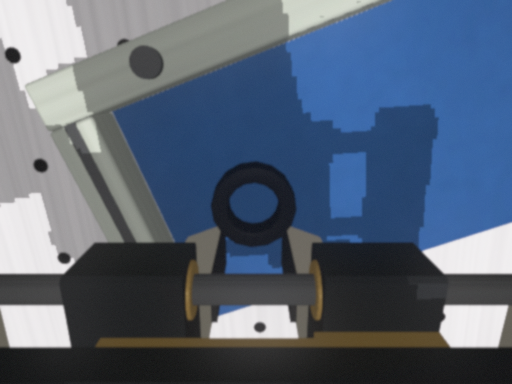

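>>> send_rows:
  series: "-0.39 0 0.3 -0.1 0; -0.39 0 0.6 -0.2 0; -0.39 0 0.82 -0.28 0; -0.39 0 0.82 -0.28 0; -0.39 0 0.5 -0.22 0; -0.39 0 -0.3 0.1 0; -0.39 0 -0.9 0.3 0; -0.39 -1.5 -1.2 0.4 0"

```text
time: 7.82
tool_pos: [558.1, 162.4, 47.2]
tcp_rot: [-2.908, 1.563, -2.977]
contact_force: [0.9, -0.0, 0.5]
grip_width: 28.0
```

```bash
python3 - <<'E'
from h import *
c=capture('wrist');save(c,'w5.png')
t=(582,-41)
rows([(580,-100,70),(580,-100,5)],hd=88)
E
```

```text
t 7.875 pos [562.9 162.5  55. ] heading y 86.0 xdir [ 0.005  0.    -1.   ] F [ 3.  -0.   3.9] w 28.1
turn units -0.39
(580, -100, 70) -> [-0.5  -8.69  1.18]
(580, -100, 5) -> [ 1.67 -8.69  1.17]
```

View pics/w5.png

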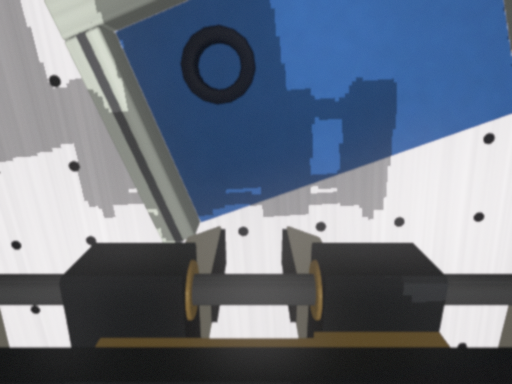

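>>> send_rows:
  series: "-0.565 -0.8 -1.6 0.2 0; -0.565 -0.8 -3.4 0.4 -0.4; -0.565 -0.8 -5.2 0.7 -0.4; -0.565 -0.7 -7 1 -0.4; -0.565 -0.6 -8.4 1.17 -0.4; -0.565 -0.5 -8.4 1.17 -0.4; -0.565 -0.5 -8.4 1.17 -0.4"

```text
time: 8.75
tool_pos: [577.8, -89.0, 64.4]
tcp_rot: [2.439, 1.57, 2.405]
contact_force: [0.4, 0.6, 0.3]
grip_width: 20.2
```

```bash
python3 - <<'E'
from h import *
rows([(580,-90,5)],hd=88)
c=capture('wrist');save(c,'w6.png')
print(place_of(c,'brass_collar'))
E
```

```text
t 8.75 pos [577.8 -89.   64.4] heading y 88.1 xdir [-0.001  0.001 -1.   ] F [0.4 0.6 0.3] w 20.2
turn units 0.02
(580, -90, 5) -> [ 1.98 -0.03  0.08]
[{'point': [753.3, -116.4, -2.5], 'score': 0.86}, {'point': [581.3, -42.1, 0.5], 'score': 0.85}]
```

View pics/w6.png

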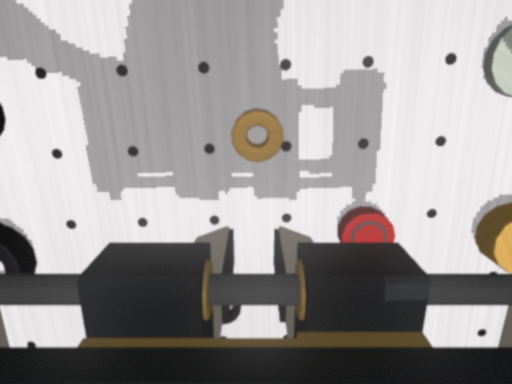

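>>> send_rows:
  series: "-0.565 1 0 0.06 0; -0.565 1.98 0 0.06 0; -0.565 1.98 0 0.06 0; -0.565 1.98 0.3 0.06 0; -0.565 1.98 0.6 0.06 0; -0.565 1.98 0.9 0.1 0; -0.565 1.98 1.3 0.18 0; -0.565 1.98 1.7 0.27 0"

```text
time: 9.85
tool_pos: [588.3, -37.4, 5.6]
tcp_rot: [-0.02, 1.57, -0.052]
contact_force: [-0.0, -0.6, 1.4]
grip_width: 20.2
```

```bash
python3 - <<'E'
from h import *
rows([(627,117,5),(592.8,242,5)],hd=88)
c=capture('wrist');save(c,'w7.png')
E
```

```text
t 9.85 pos [588.3 -37.4   5.6] heading y 88.2 xdir [ 0.001 -0.    -1.   ] F [-0.  -0.6  1.4] w 20.2
turn units 0.03
(627, 117, 5) -> [0.02 5.19 1.12]
(592.8, 242, 5) -> [ 0.02  9.31 -0.15]
```

View pics/w7.png

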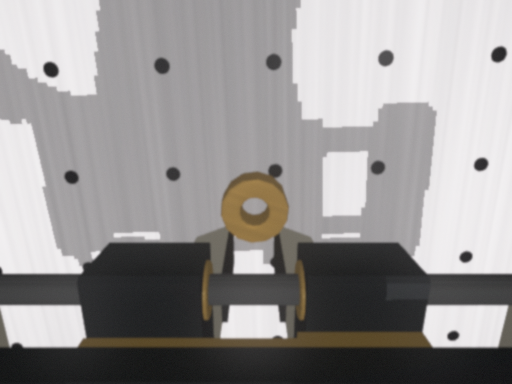

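Collar seated at (255,207). I'll keep pushing.

>>> send_rows:
  series: "-0.565 0 0.5 0.1 0; -0.565 0 1 0.2 0; -0.565 0 1.5 0.32 0; -0.565 0 2 0.43 0; -0.565 0 2.5 0.54 0; -0.565 0 3 0.65 0; -0.565 0 3.5 0.76 0; -0.565 0 4 0.87 0"

```text
time: 10.9
tool_pos: [618.2, 81.8, 5.4]
tcp_rot: [1.632, 1.571, 1.6]
contact_force: [0.6, -0.6, 0.1]
grip_width: 19.6
```

```bash
python3 - <<'E'
from h import *
rows([(627,117,5),(592.8,242,5)],hd=88)
E
```

```text
t 10.9 pos [618.2  81.8   5.4] heading y 88.2 xdir [-0.  0. -1.] F [ 0.6 -0.6  0.1] w 19.6
turn units 0.03
(627, 117, 5) -> [0.01 1.18 0.26]
(592.8, 242, 5) -> [ 0.01  5.31 -1.02]
```

>>> send_rows:
  series: "-0.565 0 0.5 0.08 0; -0.565 0 1 0.14 0; -0.565 0 1.5 0.12 0; -0.565 0 2 0.02 0; -0.565 0 2.5 -0.13 0; -0.565 0 3 -0.29 0; -0.565 0 3.5 -0.45 0; -0.565 0 4 -0.61 0"

```text
time: 11.9
tool_pos: [603.1, 202.4, 5.4]
tcp_rot: [2.496, 1.571, 2.464]
contact_force: [0.7, 0.3, -1.1]
grip_width: 20.0
```

```bash
python3 - <<'E'
from h import *
rows([(592.8,242,5)],hd=88)
c=capture('wrist');save(c,'w8.png')
E
```

```text
t 11.9 pos [603.1 202.4   5.4] heading y 88.2 xdir [-0.  0. -1.] F [ 0.7  0.3 -1.1] w 20.0
turn units 0.03
(592.8, 242, 5) -> [ 0.01  1.31 -0.39]
```

View pics/w8.png

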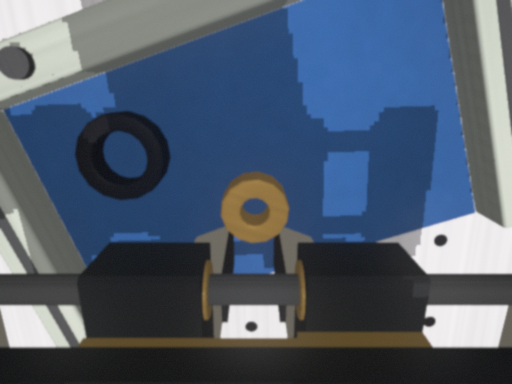

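>>> send_rows:
  series: "-0.565 0 0.4 -0.06 0; -0.565 0 0.8 -0.12 0; -0.565 0 1.1 -0.16 0; -0.565 0 1.1 -0.16 0; -0.565 0 0.7 -0.1 0; -0.565 0 0 0.1 0; -0.565 0 -0.8 0.3 0; -0.565 -1.5 -1.2 0.4 0"

```text
time: 12.95
tool_pos: [612.4, 161.2, 47.3]
tcp_rot: [-2.914, 1.563, -2.949]
contact_force: [0.8, 0.1, 0.8]
grip_width: 20.0
```

```bash
python3 - <<'E'
from h import *
c=capture('wrist');save(c,'w9.png')
rows([(652,-163,75),(652,-163,5)],hd=94)
c=capture('top')
for r in place_of(c,'red_cap'):print(r)
E
```

```text
t 13.0 pos [617.5 160.8  56. ] heading y 88.0 xdir [ 0.006 -0.    -1.   ] F [ 3.6 -0.2  4.2] w 20.1
turn units -1.21
(652, -163, 75) -> [ -0.62 -10.75   1.54]
(652, -163, 5) -> [  1.71 -10.75   1.52]
{'point': [653.5, -111.7, -1.1], 'score': 0.73}
```

View pics/w9.png

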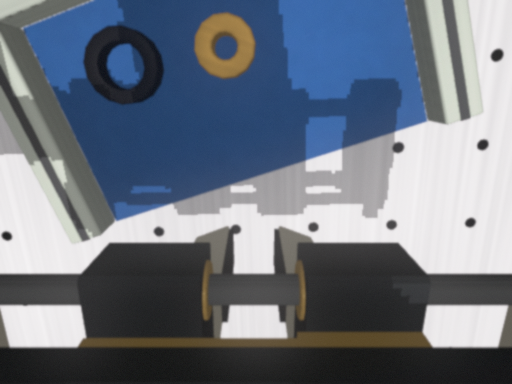

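>>> send_rows:
  series: "-0.52 -0.7 -1.8 0.3 -0.6; -0.52 -0.7 -3.6 0.6 -1.2; -0.52 -0.7 -5.4 0.9 -1.2; -0.52 -0.7 -7.2 1.2 -1.2; -0.52 -0.6 -9 1.4 -1.2; -0.52 -0.5 -10.6 1.6 -1.2; -0.52 -0.5 -10.6 1.6 -1.2; -0.52 -0.5 -10.6 1.6 -1.2"

```text
time: 14.1
tool_pos: [651.2, -154.4, 64.4]
tcp_rot: [2.51, 1.569, 2.582]
contact_force: [-0.0, 0.2, -0.9]
grip_width: 22.0
```

```bash
python3 - <<'E'
from h import *
rows([(655,-158,5)],hd=94)
c=capture('wrist');save(c,'w10.png')
print(place_of(c,'red_cap'))
E
```

```text
t 14.1 pos [ 651.2 -154.4   64.4] heading y 94.1 xdir [-0.002  0.001 -1.   ] F [-0.   0.2 -0.9] w 22.0
turn units 0.02
(655, -158, 5) -> [ 1.98 -0.13  0.12]
[]
```

View pics/w10.png

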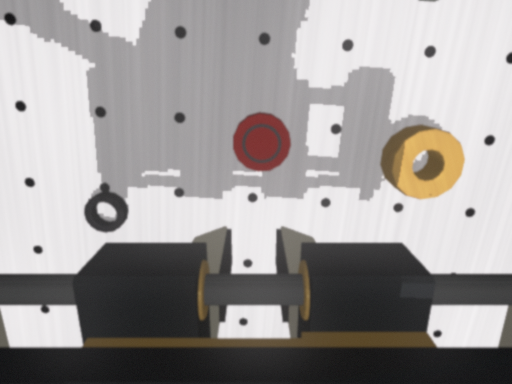

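>>> send_rows:
  series: "-0.52 1 -0.1 0.13 0; -0.52 1.98 -0.1 0.13 0; -0.52 1.98 -0.1 0.13 0; -0.52 1.98 0.3 0.13 0; -0.52 1.98 0.6 0.14 0; -0.52 1.98 0.9 0.16 0; -0.52 1.98 1.3 0.2 0; -0.52 1.98 1.7 0.25 0"

```text
time: 15.2
tool_pos: [656.0, -102.1, 6.2]
tcp_rot: [-0.047, 1.57, 0.026]
contact_force: [0.5, 0.5, 1.2]
grip_width: 22.1
```

```bash
python3 - <<'E'
from h import *
rows([(661.6,16.4,5),(684,131,5),(651.4,241.3,5)],hd=94)
c=capture('wrist');save(c,'w11.png')
E
```

```text
t 15.2 pos [ 656.  -102.1    6.2] heading y 94.2 xdir [ 0.  0. -1.] F [0.5 0.5 1.2] w 22.1
turn units 0.03
(661.6, 16.4, 5) -> [0.04 3.93 0.47]
(684, 131, 5) -> [0.04 7.68 1.5 ]
(651.4, 241.3, 5) -> [ 0.04 11.43  0.68]
```

View pics/w11.png

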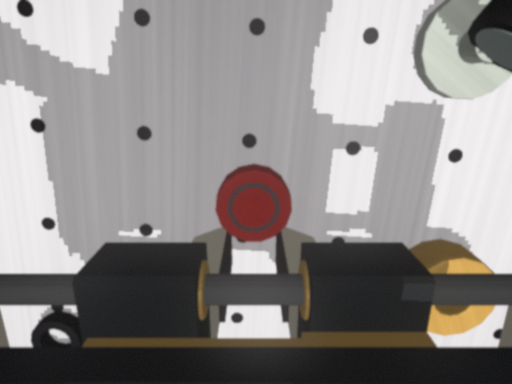

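The cap is seated at (253,203). The lens holder at top right leaves lateral room.

>>> send_rows:
  series: "-0.52 0.03 0.5 0.05 0; -0.52 0.03 1 0.1 0; -0.52 0.03 1.5 0.16 0; -0.52 0.03 2 0.22 0; -0.52 0.03 2.5 0.28 0; -0.52 0.03 3 0.34 0; -0.52 0.03 3.5 0.4 0; -0.52 0.03 4 0.48 0"

```text
time: 16.25
tool_pos: [661.5, 18.7, 5.0]
tcp_rot: [2.172, 1.571, 2.244]
contact_force: [-0.2, -0.4, -0.5]
grip_width: 21.9
```

```bash
python3 - <<'E'
from h import *
rows([(684,131,5),(651.4,241.3,5)],hd=94)
E
```

```text
t 16.25 pos [661.5  18.7   5. ] heading y 94.2 xdir [-0.  0. -1.] F [-0.2 -0.4 -0.5] w 21.9
turn units 0.03
(684, 131, 5) -> [0.   3.68 1.02]
(651.4, 241.3, 5) -> [0.   7.42 0.2 ]
```

>>> send_rows:
  series: "-0.52 0 0.5 0.12 0; -0.52 0 1 0.26 0; -0.52 0 1.5 0.4 0; -0.52 0 2 0.54 0; -0.52 0 2.5 0.68 0; -0.52 0 3 0.82 0; -0.52 0 3.5 0.92 0; -0.52 0 4 0.94 0"

```text
time: 17.25
tool_pos: [681.1, 140.5, 5.1]
tcp_rot: [0.399, 1.571, 0.472]
contact_force: [-0.1, -0.3, -0.7]
grip_width: 22.1
```

```bash
python3 - <<'E'
from h import *
rows([(651.4,241.3,5)],hd=94)
c=capture('wrist');save(c,'w12.png')
E
```

```text
t 17.25 pos [681.1 140.5   5.1] heading y 94.2 xdir [ 0.  0. -1.] F [-0.1 -0.3 -0.7] w 22.1
turn units 0.03
(651.4, 241.3, 5) -> [ 0.    3.42 -0.74]
```

View pics/w12.png

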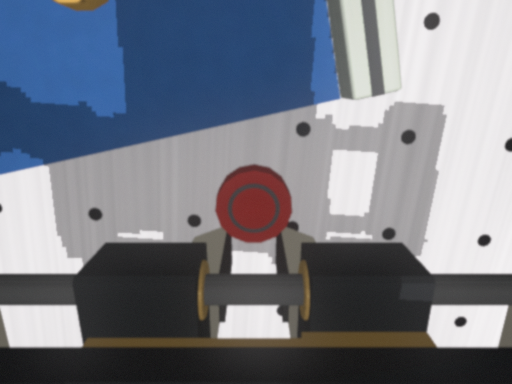

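>>> send_rows:
  series: "-0.52 0 0.5 -0.1 0; -0.52 0 1 -0.22 0; -0.52 0 1.5 -0.33 0; -0.52 0 2 -0.44 0; -0.52 0 2.5 -0.55 0; -0.52 0 2.9 -0.63 0; -0.52 0 3.2 -0.7 0; -0.52 0 3.2 -0.7 0"

```text
time: 18.3
tool_pos: [652.8, 234.4, 5.1]
tcp_rot: [1.327, 1.571, 1.4]
contact_force: [0.1, 0.1, -0.5]
grip_width: 22.3
```

```bash
python3 - <<'E'
from h import *
rows([(651.4,241.3,5)],hd=94)
c=capture('wrist');save(c,'w13.png')
E
```

```text
t 18.3 pos [652.8 234.4   5.1] heading y 94.2 xdir [ 0.  0. -1.] F [ 0.1  0.1 -0.5] w 22.3
turn units 0.04
(651.4, 241.3, 5) -> [ 0.    0.23 -0.03]
```

View pics/w13.png

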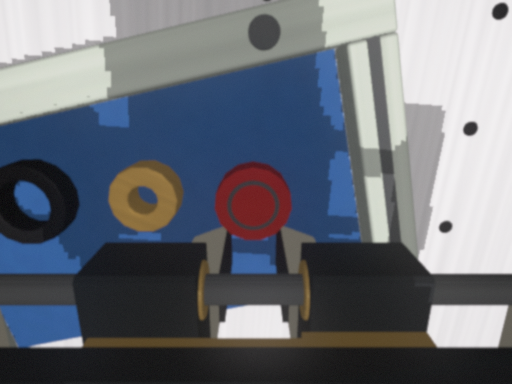

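All three are inside. I'll retreat and check.

>>> send_rows:
  series: "-0.52 0 -0.3 0.07 0; -0.52 0 -1 0.22 0; -0.52 0 -1.8 0.4 0; -0.52 -1 -2.6 0.5 0; -0.52 -2.5 -3.4 0.5 0; -0.52 -4 -4.5 0 0; -0.52 -5 -6 -1 0; -0.52 -5 -6 -1 0"

```text
time: 19.35
tool_pos: [636.7, 46.8, 158.7]
tcp_rot: [-0.288, 1.565, -0.221]
contact_force: [-0.0, -0.1, -1.0]
grip_width: 21.8
```

>>> send_rows:
  series: "-0.52 -1 -2 -1 0; -0.52 -1 -4 -2 0; -0.52 -1 -6 -3 0; -0.52 -1 -8 -3 0; -0.52 -1 -10 -3 0; -0.52 -1 -11 -3 0; -0.52 -1 -11 -3 0; -0.52 -1 -11 -3 0"

```text
time: 20.35
tool_pos: [569.9, -283.5, 184.2]
tcp_rot: [2.148, 1.569, 2.22]
contact_force: [-0.8, 0.7, -0.2]
grip_width: 22.0
```

```bash
python3 - <<'E'
from h import *
rows([])
B=np.array([601.2,245.3]);ex=np.array([-.284,.959]);ey=np.array([-.959,-.284])
for n in ['top','scene']:
    c=capture(n);save(c,n+'9.png')
    for th in ['black_ring','brass_collar','red_cap','mirror_mount','lens_holder','lens_tube']:
        for r in place_of(c,th)[:4]: 
            d=np.array(r['point'])[:2]-B; print(n,th,np.round(r['point']),round(r['score'],2),'bay',np.round([d@ex,d@ey]))
im=cv2.imread('pics/top9.png')[60:360,60:460];cv2.imwrite('pics/top9z.png',cv2.resize(im,None,fx=2,fy=2))
E
```

```text
t 20.35 pos [ 569.9 -283.5  184.2] heading y 94.1 xdir [-0.001  0.001 -1.   ] F [-0.8  0.7 -0.2] w 22.0
top black_ring [ 392. -121.    2.] 0.7 bay [-292.  305.]
top black_ring [546. 248.  -1.] 0.59 bay [18. 52.]
top black_ring [ 556. -167.   -4.] 0.55 bay [-382.  161.]
top brass_collar [ 758. -115.   -2.] 0.71 bay [-390.  -48.]
top brass_collar [600. 257.  -2.] 0.5 bay [11. -2.]
top brass_collar [748.  -7.   3.] 0.22 bay [-283.  -69.]
top red_cap [649. 256.  -1.] 0.69 bay [ -3. -49.]
top mirror_mount [ 613. -304.    2.] 0.5 bay [-530.  145.]
top lens_holder [748.  -2.   0.] 0.84 bay [-279.  -70.]
top lens_tube [403. -22.  -0.] 0.66 bay [-200.  266.]
scene black_ring [546. 253.   0.] 0.93 bay [23. 51.]
scene black_ring [ 394. -123.    1.] 0.78 bay [-294.  303.]
scene black_ring [ 552. -164.    2.] 0.57 bay [-378.  164.]
scene brass_collar [ 756. -113.    4.] 0.66 bay [-387.  -47.]
scene brass_collar [602. 255.   3.] 0.56 bay [ 9. -4.]
scene brass_collar [604. 243.  -2.] 0.49 bay [-3. -2.]
scene red_cap [650. 258.   2.] 0.79 bay [ -1. -50.]
scene lens_holder [743.  -1.   2.] 0.72 bay [-277.  -66.]
scene lens_tube [401. -25.   2.] 0.6 bay [-203.  269.]
```

View pics/top9z.png

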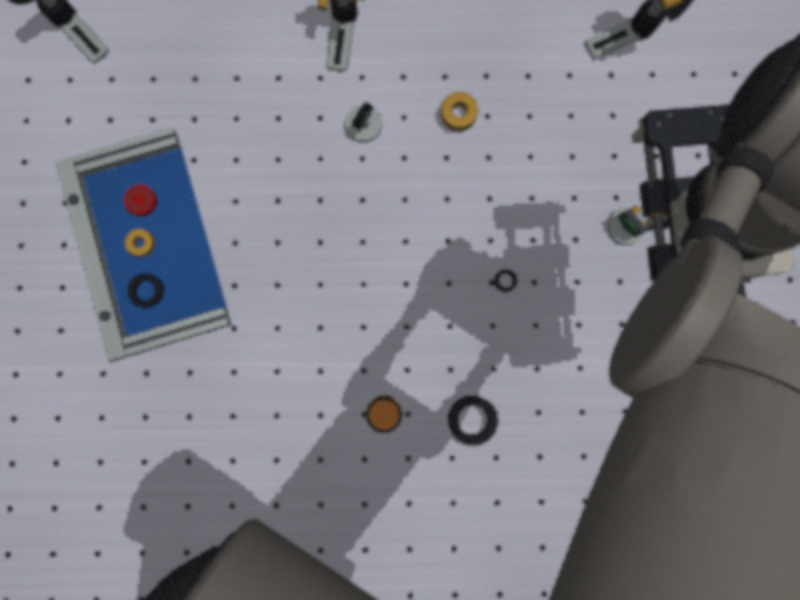

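View pics/scene9.png

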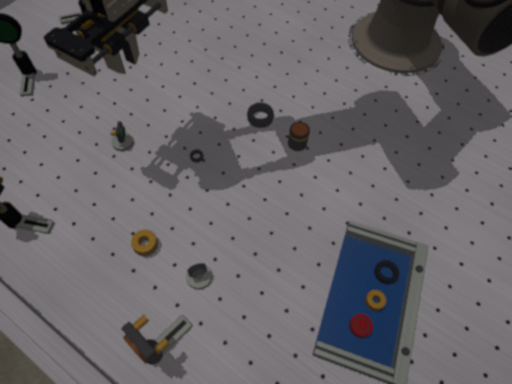

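The pictures show the red cap (140,200), collar (138,242) and ring (146,290) flat inside the bay. The bystanders and look-alikes sit at the same pixels as before, and the robot is clear of everything, so I'm handing the job in.

```bash
python3 -c "
from plant import *
print(close_job())"
```

```text
the job is handed in; nothing more can be done
None
```

The 40 mm black ring, the small brass collar and the red cap all lie flat and wholly inside the bay. I swept them in that order with both fingertips, kept at table level, and handed the job in at about 20 s.

**Final positions:** in the bay frame the ring is at about (20, 52) mm, the collar at (10, -3) and the cap at (-2, -50). Every edge is at least about 15 mm from the rails and the open side. The top and scene cameras agree to about 5 mm on the parts.

**Bystanders:** the mirror mount, lens holder, lens tube and the look-alike rings and collar are where they started, within measurement error. The mirror mount was not reported in the last scene picture. It was found in the top picture and can be seen in both, at its old place.

**Forces:** every wrist force reading stayed below about 6 N. These were read only between moves.

**Disagreement:** the network also reported a second, lower-scored collar in the bay in the scene picture, about 12 mm from the first. The pictures show only one collar there, so I take it as a duplicate.

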